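# Load a sample jar through the analyser's sprung gate

## Robot

A 6-joint arm with a two-finger parallel gripper is mounted at the origin on the work surface. World frame = base frame: x ahead of the robot, y to its left, z up, the work surface at z = 0. Lengths are in m, angles in rad, forces in N, time in s.
With the tool pointing down it reaches from about 0.25 to 0.725 m from the base axis. Payload 4 kg.
Tool frame: the origin (TCP) lies on the front face of the gripper's body, between the roots of the fingers; the fingertips stand 73 mm ahead of it and the grasp point (between the pads) lies 54 mm ahead of it (grasp_offset is the distance from the TCP to the grasp point, in m); z points along the fingers, y is the line along which they close (so a half turn about z gives the same grasp; the last joint's range is limited). The gripper opens to 85 mm and grips with 20 to 120 N. Pads are 22 mm wide; open, the fingers measure 114 mm over their backs; the gripper's body (76 mm by 85 mm) begins 54 mm behind the grasp point. The pads swing forward as they close: fully open they stand 13 mm farther back than shut.
Start: joints at [1.218, 0.241, 0.005, 1.335, 0, 1.571], TCP at [0.173, 0.469, 0.304] pointing down, gripper open.
Joint ranges: [-2.72, 2.72], [-1.05, 1.87], [-1.09, 1.28], [-1.99, 2.15], [-1.42, 1.44], [-3.14, 3.14]. Speed limits (rad/s): [2.79, 2.79, 3.14, 3.14, 3.14, 3.14].

## Interface

Orientations are given as a unit quaternion [w, x, y, z].
In Python, from workcell import * gives the robot as it stands.
- The arm moves only by the tool apply_moves, never from a script. Its argument "moves" is a list of rows, each an object of numbers: "dx", "dy", "dz": the shift along the tool's x, y, z scaled (see below); "wx", "wy", "wz": the turn, a rotation vector about the tool's x, y, z scaled (see below); "fingers": the opening, from 0 (shut) to 1 (fully open). A call has 1 to 5 rows; each row is the pose to reach, as a shift and turn from the pose commanded when the call began, along the tool's axes at that moment, turning the shorter way round; what a row does not reach only later rows make up. The controller multiplies each number of a shift by 15 cm and each number of a turn by pi rad. A row lasts 1/12 s, in which the tool goes at most 41.7 mm and 7.16 degrees, less where a joint would pass 70% of its speed; a pose out of reach is approached as far as the arm can. A call with a number of a shift or a turn outside -1 to 1 is refused whole. A call with a gripper value outside its range is refused whole. The fingers move at their own pace and stop on an object; the grip force is fixed at half the most. Time passes only in rows, so rows that repeat a pose let the fingers close. It gives the time, the measured TCP pose, the force, the opening and the grip force at its end, in the units of the state.
- read_state(): the state, without advancing time (a new reading comes with each control period).
- read_camera(name): name is "side" or "top"; returns (picture, depth): 420x560x3 uint8, red, green, blue; 420x560 float32, m along the optical axis (not along the pixel's ray), 0 where there is no reading.
- get_calibration(name): a dict with "vfov" (degrees; the focal length in pixels is half the picture's height over the tangent of half this angle, whatever the lens; pixels are square), "cx", "cy" (the principal point, pixels), "k1" (the pictures are not rectified: a ray, as slopes to the right and down, at radius r is drawn at 1 + k1 r^2 times it, then the intrinsics apply), "origin" and "attitude" of the camera in the world. Camera axes: x right, y up, looking along -z (the intrinsics and any distortion apply to the point x, -y, -z); pixel columns grow to the right and rows downward; lengths in m; the calibration is good to about 2 mm. A picture is of the moment at which its call begins. get_calibration takes no time and is no camera call.
- sign_off(): hands the job in; it is judged then, once.
Trained networks look in the newest picture that a camera, given by its name, has taken for a name from the list of things; names that differ only in an ending like _2 or _b are one class to them, and where a whole thing is asked for, a point or a joint stands for the part that bears it (a point fixed in the world has none). Each returns a list of dicts, best first, with "confidence" (0 to 1); they miss things now and then, are a little off and sometimes report something else, mostly with a low value. They report only what shows in the picture. A call takes as long as a camera call. They do not tell look-alikes from the thing itself.
- recognise(query, camera): "box" ([left, top, right, bottom] in pixels, round what is visible of it).
The state is a dict: "time_s": time; "joint_positions": joint angles; "qd": joint speeds; "tau": joint torques, N m; "tool_pos": TCP position; "ee_rot": TCP orientation; "contact_force": force on the tool from outside, world axes, zero at the start; "torque": the same for the moment, N m; "width": opening from 0.0 (shut) to 1.0 (fully open); "grasp_force": force on a finger pad.
Only numpy, scipy, OpenCV 4.12 (cv2) and the standard library are available. Lean on these libraries where they do the work, as an engineer would, in place of code of your own. Each camera call takes 0.05 s, during which the arm holds its last target. There are 200 camera calls.

## Task

Load the squat sample jar into the analyser: stand it in the mouth of the intake lane, then slide it along the bench through the sprung gate until you feel it meet the pad hidden under the hood, and keep pushing until the pad gives a little, but do not ram it or push the pad in all the way. Keep the jar upright and do not lift it over the gate; withdraw so that the gate swings shut behind it, and leave the other things on the bench where they are.

Things in the scene. Friction and masses are not known exactly. Their poses are not given: they have to be found in the camera images.
- jar_center (a point): The sample jar: the only squat wide jar (amber glass, black lid), round, 62 mm tall, 0.18 to 0.37 kg. Glass body 56 mm across up to 44 mm above its foot; lid 52 mm across from 44 to 62 mm. The point is the jar's centre, 31 mm above its foot; z is up along the jar.
- lane: Intake lane of a bench analyser, fixed, open on top. Origin on the bench, mid-lane, in the gate's plane; x = push direction, from the open mouth to the analyser; y across; z up. The jar slides on the bench itself between two straight rails, 66 mm apart inside, 14 mm high, 8 mm thick, from lane x = -120 to +190 mm.
- mouth (a point): Middle of the lane's mouth, on the bench, at lane x = -120 mm, where the straight rails begin; before it the rail ends flare outwards to x = -148 mm. Room for the jar between mouth and gate: 120 mm.
- gate (a joint): Sprung gate: upright steel leaf, 3 mm thick, from 18 to 58 mm above the bench. 0 rad = shut across the lane; grows to 1.55 as it swings inwards (lane +x); never outwards. A weak spring shuts it (0.6 to 1.6 N at its tip) in about 1 s once free; drawn straight back, fingers beyond it can jam its tip: lift them out; the jar is clear of its sweep when its centre is beyond lane x = 84 mm.
- gate_hinge (a point): On the gate's upright hinge axis, 38 mm above the bench, at lane x = 0, y = +38 mm; the leaf reaches 64 mm from it, to y = -26 mm when shut. Posts up to 60 mm high stand outside the rails at the gate (x within 12 mm of 0, |y| from 41 to 61 mm).
- hood_edge (a point): Middle of the top front edge of the grey hood, 76 mm above the bench, at lane x = 118 mm. The hood is 94 mm wide outside, 82 mm inside, its underside 72 mm high, and covers x = 118 to 198 mm; behind it stands the white analyser, 200 mm wide, 170 mm high, to x = 398 mm.
- hood_floor (a point): Point on the bench mid-lane under the hood's front edge (lane x = 118 mm). Beyond it an upright rubber pad, 62 mm wide, 4 to 60 mm high, ends the lane: its face is somewhere from 4 to 44 mm past this point, set anew each time, not given and out of sight: feel for it. Pressed with about 9 N it yields and stays where pushed; after 8 mm of yielding it is solid.
- slim_bottle: Bystander: slim amber bottle, 46 mm across, 125 mm tall; origin at the centre of its underside.
- vial_a: Bystander: small clear vial with a cap, 28 mm across, 55 mm tall; origin at the centre of its underside.
- vial_b: Bystander: second small clear vial, 28 mm across, 55 mm tall; origin at the centre of its underside.
- beaker: Bystander: open glass beaker, 84 mm across, 105 mm tall; origin at the centre of its underside.
- wash_bottle: Bystander: white bottle, 64 mm across, 150 mm tall; origin at the centre of its underside.
- loose_cap: Bystander: black screw cap lying on the bench, 44 mm across, 14 mm tall; origin at the centre of its underside.
- vial_rack: Bystander: black rack of vials, 90 x 200 mm, 82 mm tall; origin at the centre of its underside.
- jar: The same sample jar; origin at the centre of its foot.
There are look-alikes about, which are no part of the job. Leave any green or yellow look-alike of the jar alone.

How it is judged:
On the way, in this order (a step that is already met when the one before it is completed fails the run):
1. the jar stands upright on the bench in the lane's mouth, between the rails and before the gate (x of jar_center in the frame of lane between -0.13 and -0.028 m and y of jar_center in the frame of lane between -0.012 and 0.012 m and height (world z) of jar_center below 0.037 m and angle between jar_center's own z axis and vertical below 0.12 rad), for 0.2 s.
2. the jar, standing on the bench, pushes the gate open (value of joint gate above 0.5 rad and x of jar_center in the frame of lane between -0.02 and 0.084 m and height (world z) of jar_center below 0.037 m and contact force between jar and lane above 0.1 N), for 0.1 s.
3. the jar, past the gate, is pressed against the pad with more than 4 N (x of jar_center in the frame of lane above 0.088 m and height (world z) of jar_center below 0.037 m and contact force between jar and lane above 4 N), for 0.06 s.
At the end, for the whole second after the job is handed in: The jar stands upright (within 0.12 rad) and at rest on the bench inside the lane, its centre 88 to 144 mm past the gate and within 12 mm of mid-lane, left where it was pressed against the pad, and the gate is shut (within 0.06 rad) (x of jar_center in the frame of lane between 0.088 and 0.144 m and y of jar_center in the frame of lane between -0.012 and 0.012 m and height (world z) of jar_center below 0.037 m and angle between jar_center's own z axis and vertical below 0.12 rad and value of joint gate between -0.06 and 0.06 rad and linear speed of jar below 0.01 m/s); the robot touches nothing.
It fails at once if the jar is rammed: over 20 N between the jar and the lane, its gate or its pad (contact force between jar and lane above 20 N).
It fails at once if the lane or anything on it is hit with over 25 N (contact force between lane and anything else above 25 N).
It fails at once if the jar is tipped by more than 0.4 rad (angle between jar_center's own z axis and vertical above 0.4 rad).
It fails at once if the jar is lifted over the gate or inside the lane (x of jar_center in the frame of lane between -0.028 and 0.2 m and y of jar_center in the frame of lane between -0.06 and 0.06 m and height (world z) of jar_center above 0.043 m).
It fails at once if a bystander is moved by more than 30 mm (distance of any of slim_bottle, vial_a, vial_b, beaker, wash_bottle, loose_cap, vial_rack from where it was at the start of the episode above 0.03 m).
It also fails if it takes over 58 s, if anything falls off the work surface, if the arm or the gripper's body presses on something with over 40 N, if the wrist force passes 120 N, or if a joint passes its speed limit or range.

## Working session

There is one attempt and no reset: what is moved stays moved. The work goes in short steps, Python scripts to look and compute and a tool call to move; the robot and the scene stay as the last step left them, time stands still between calls to the robot, and variables do not carry over. Pictures are saved under pics/ and viewed, at most 10 in all, crops included, and the job is handed in when it is done.

Besides the shell and the picture viewer there is one more tool, called as name(argument=value, ...) on one line, values as JSON. apply_moves: Moves the arm, as the interface text tells. Its arguments: {"type":"object","properties":{"moves":{"type":"array","items":{"type":"object","properties":{"dx":{"type":"number"},"dy":{"type":"number"},"dz":{"type":"number"},"wx":{"type":"number"},"wy":{"type":"number"},"wz":{"type":"number"},"fingers":{"type":"number"}}}}},"required":["moves"]}

```bash
mkdir -p pics; cat > h.py <<'E'
import numpy as np, cv2
from workcell import *
from scipy.spatial.transform import Rotation as R
def cal(n):
    c=get_calibration(n); f=210/np.tan(np.radians(c['vfov'])/2)
    q=c['attitude']; return c,f,R.from_quat([q[1],q[2],q[3],q[0]]).as_matrix(),np.array(c['origin'])
def ray(n,u,v):
    c,f,M,o=cal(n)
    K=np.array([[f,0,c['cx']],[0,f,c['cy']],[0,0,1.]])
    p=cv2.undistortPoints(np.array([[[u,v]]],float),K,np.array([c['k1'],0,0,0.]))[0,0]
    return o,M@np.array([p[0],-p[1],-1.])
def at_z(n,u,v,z):
    o,d=ray(n,u,v); return o+d*(z-o[2])/d[2]
def at_d(n,u,v,dep):
    o,d=ray(n,u,v); return o+d*dep
def cloud(n,dep):
    c,f,M,o=cal(n)
    K=np.array([[f,0,c['cx']],[0,f,c['cy']],[0,0,1.]])
    u,v=np.meshgrid(np.arange(560),np.arange(420))
    p=cv2.undistortPoints(np.stack([u,v],-1).reshape(-1,1,2).astype(float),K,np.array([c['k1'],0,0,0.]))[:,0]
    d=np.c_[p[:,0],-p[:,1],-np.ones(len(p))]@M.T
    return (o+d*dep.reshape(-1,1)).reshape(420,560,3)
E
cat > a.py <<'E'
from h import *
for n in('side','top'):
    im,d=read_camera(n); cv2.imwrite(f'pics/{n}0.png',im[...,::-1]); np.save(f'{n}0.npy',d)
    print(n,get_calibration(n))
    for q in('jar','lane','gate','hood_edge','slim_bottle'):
        for r in recognise(q,n)[:4]: print(q,np.round(r['box']),round(r['confidence'],2))
s=read_state();print(s)
E
python3 a.py
```

```text
side {'vfov': 46.4440931586324, 'cx': 272.9889525739246, 'cy': 209.37321637422556, 'k1': 0.00834582886480551, 'origin': array([ 0.41241115, -0.56570503,  0.71475566]), 'attitude': array([ 0.91022406,  0.40240381, -0.04126734, -0.08865852])}
jar [223. 153. 246. 186.] 0.97
jar [271. 165. 296. 205.] 0.77
jar [230. 179. 254. 218.] 0.77
jar [177. 150. 205. 188.] 0.76
lane [207. 226. 416. 419.] 0.9
gate [235. 259. 274. 288.] 0.85
hood_edge [206. 221. 417. 420.] 0.97
hood_edge [324. 130. 385. 212.] 0.55
slim_bottle [269. 101. 289. 156.] 0.82
slim_bottle [236. 260. 274. 290.] 0.39
top {'vfov': 50.888560036458195, 'cx': 283.77868843420515, 'cy': 210.69060098442225, 'k1': -0.08374854899251571, 'origin': array([0.45483766, 0.13996101, 1.0123962 ]), 'attitude': array([-0.69930248, -0.03261633,  0.04217915,  0.71283458])}
jar [184. 222. 212. 250.] 0.82
jar [134. 228. 165. 251.] 0.78
jar [215. 176. 240. 204.] 0.7
jar [228. 227. 252. 251.] 0.69
lane [276. 164. 548. 276.] 0.56
gate [336. 225. 342. 253.] 0.57
gate [134. 174. 163. 190.] 0.52
hood_edge [272. 169. 545. 273.] 0.73
slim_bottle [130. 172. 163. 192.] 0.65
{'time_s': 0.6, 'joint_positions': array([ 1.21801231e+00,  2.40595577e-01,  4.99821494e-03,  1.33521015e+00,
       -3.70268801e-05,  1.57083281e+00]), 'qd': array([ 1.28208915e-03, -2.20372458e-04,  1.37062093e-03, -5.59867755e-05,
       -7.02133980e-04, -9.02330078e-04]), 'tau': array([ 9.92138594e-04, -3.71974003e+01,  2.52570891e+01,  1.36902574e-03,
        1.47608985e-04,  6.02297678e-07]), 'tool_pos': array([0.17276227, 0.46919989, 0.30390799]), 'ee_rot': array([ 1.72452327e-05,  1.75496676e-01,  9.84480023e-01, -8.75262703e-06]), 'contact_force': array([ 0.14438429,  0.14511705, -0.25336366]), 'torque': array([ 0.01553127,  0.0558629 , -0.00854026]), 'grasp_force': 0.0, 'width': 0.9983003869408096}
```

View pics/top0.png

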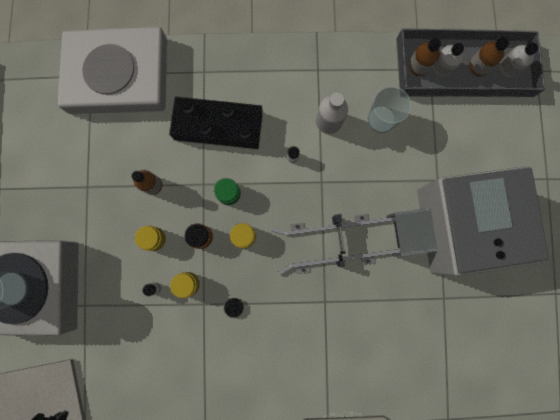

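View pics/side0.png

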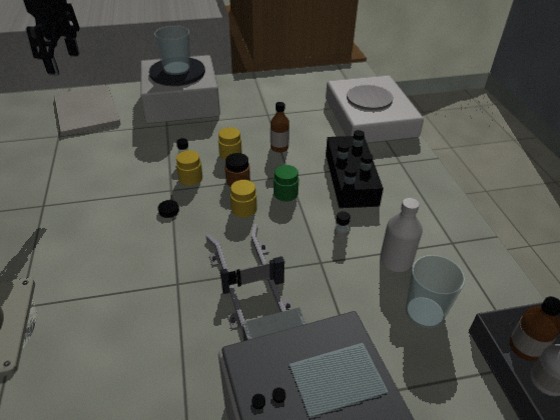

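The top view shows these candidates for the jar: amber with black lid (198,236), yellow at (149,238), (242,236) and (184,285), and green (227,191). The loose cap is at (234,308) and the vial at (149,290). I choose (198,236); in the side view it is at (237,170). The lane's mouth is near (280,250), the gate near (340,240) and the hood at (415,232).

```bash
cat > b.py <<'E'
from h import *
im=cv2.imread('pics/top0.png'); d=np.load('top0.npy'); P=cloud('top',d)
names=dict(jar=(198,236),yA=(149,238),yB=(242,236),yC=(184,285),green=(227,191))
for k,(u,v) in names.items():
    p=at_z('top',u,v,.062)
    m=(np.abs(P[...,2]-.062)<.006)&(np.hypot(*(P[...,:2]-p[:2]).transpose(2,0,1))<.032)
    q=P[m]; c,r=cv2.minEnclosingCircle(q[:,:2].astype(np.float32)); print(k,np.round(p,3),np.round(c,4),round(r,4),np.round(np.median(q[:,2]),4))
# hood top: z~.076
for nm,(z0,z1),box in(('hood',(.07,.082),(385,200,450,265)),('rail',(.009,.019),(265,205,400,280)),('post',(.054,.066),(325,205,360,275))):
    m=np.zeros(d.shape,bool);m[box[1]:box[3],box[0]:box[2]]=1
    m&=(P[...,2]>z0)&(P[...,2]<z1); q=P[m]
    if len(q)>5:
        r=cv2.minAreaRect(q[:,:2].astype(np.float32)); print(nm,len(q),[np.round(x,4) for x in r], np.round(cv2.boxPoints(r),3).tolist())
a=cv2.resize(im[165:315,130:330],None,fx=4,fy=4,interpolation=cv2.INTER_CUBIC)[:600,:400+400]
b=cv2.resize(im[190:290,265:445],None,fx=4.4,fy=4.4,interpolation=cv2.INTER_CUBIC)
cv2.imwrite('pics/jarcrop.png',a);cv2.imwrite('pics/lanecrop.png',b)
E
python3 b.py
```

```text
jar [0.504 0.312 0.062] [0.5064 0.3161] 0.0261 0.0624
yA [0.502 0.418 0.062] [0.5029 0.425 ] 0.026 0.0622
yB [0.503 0.217 0.062] [0.5059 0.2194] 0.026 0.0623
yC [0.4   0.342 0.062] [0.3992 0.3475] 0.0262 0.0623
green [0.601 0.249 0.062] [0.6055 0.2532] 0.026 0.0625
hood 1702 [array([ 0.4983, -0.157 ]), array([0.1398, 0.0838]), np.float64(6.6175)] [[0.42399999499320984, -0.12300000339746475], [0.4339999854564667, -0.2070000022649765], [0.5730000138282776, -0.19099999964237213], [0.5630000233650208, -0.10700000077486038]]
rail 920 [array([0.4906, 0.0088]), array([0.1126, 0.2837]), np.float64(6.9592)] [[0.4180000126361847, 0.14300000667572021], [0.4519999921321869, -0.13899999856948853], [0.5640000104904175, -0.125], [0.5289999842643738, 0.15600000321865082]]
post 143 [array([0.4903, 0.0049]), array([0.1137, 0.0139]), np.float64(4.4555)] [[0.43299999833106995, 0.007000000216066837], [0.4339999854564667, -0.006000000052154064], [0.5479999780654907, 0.0020000000949949026], [0.5460000038146973, 0.01600000075995922]]
```

View pics/jarcrop.png

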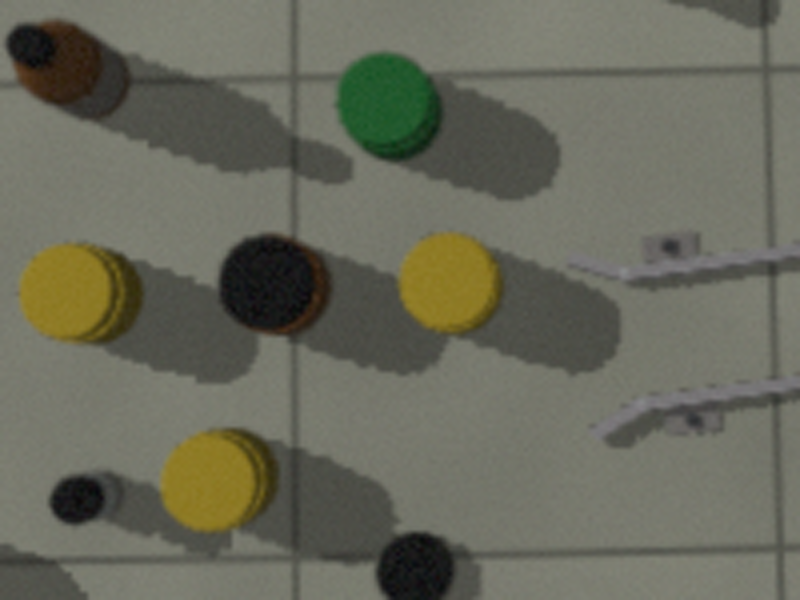

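View pics/lanecrop.png

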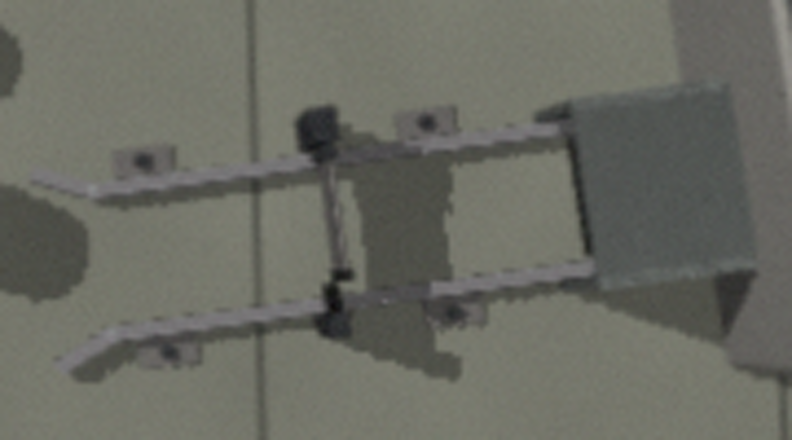

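The crop confirms that the black-lidded amber jar is the one at (197,236) in the full top picture. The other squat jars are yellow or green. The lane crop shows the hinge post at the top, on the +x side, with the gate shut. Next I fit the lane frame.

```bash
cat > c.py <<'E'
from h import *
from scipy.optimize import least_squares
d=np.load('top0.npy'); P=cloud('top',d)
def sel(box,z0,z1):
    q=P[box[1]:box[3],box[0]:box[2]].reshape(-1,3); return q[(q[:,2]>z0)&(q[:,2]<z1)]
rail=sel((285,205,395,275),.010,.018); hood=sel((385,200,440,265),.073,.080)
def loc(p,q):
    t=p[2]; ex=np.array([np.cos(t),np.sin(t)]); ey=np.array([-ex[1],ex[0]]); r=q[:,:2]-p[:2]; return r@ex,r@ey
def f(p):
    x,y=loc(p,rail); m=(x>-120)
    return np.r_[np.clip(np.abs(np.abs(y)-.037)-.003,0,.02)*(x>-.118)*(x<.11)*(np.abs(x)>.015), 0.0*x]
t0=-np.pi/2+np.radians(6.9); p=np.array([.49,.005,t0])
for _ in range(3):
    p=least_squares(lambda w:np.r_[(lambda x,y:(np.abs(y)-.037)*(x>-.115)*(x<.11)*(np.abs(x)>.018)*(np.abs(np.abs(y)-.037)<.01))(*loc([w[0],p[1],w[1]],rail))],[p[0],p[2]]).x
    p=np.array([p[0],.005,p[1]])
x,y=loc(p,hood); print('hood x',np.percentile(x,[0,1,5,50]),'y',np.percentile(y,[1,99]),len(hood))
x,y=loc(p,rail); k=(np.abs(np.abs(y)-.037)<.006); print('rail y resid',np.std(np.abs(y[k])-.037),k.sum(), 'xmin pos/neg straight', x[k].min())
print(len(rail),'theta off deg',np.degrees(p[2]+np.pi/2),p)
post=sel((325,205,360,275),.050,.066);x,y=loc(p,post);print('post x',np.round([x[y>.035].min(),x[y>.035].max(),x[y<-.035].min(),x[y<-.035].max()],4),'y',y.min(),y.max())
gate=(np.abs(y)<.03);print('leaf x',np.median(x[gate]),gate.sum())
E
python3 c.py
```

```text
hood x [0.12055171 0.12262047 0.12552907 0.16298629] y [-0.04716363  0.04704158] 1610
rail y resid 0.002406131207243032 750 xmin pos/neg straight -0.1256604477512755
769 theta off deg 6.482337738079146 [ 0.48644401  0.005      -1.45765819]
post x [-0.0049  0.009  -0.0083  0.0013] y -0.05306780513939149 0.06082979145315321
leaf x 0.0026398011951046904 55
```

apply_moves(moves=[{"dx": -0.25,"dy": 0,"wz": 0.04},{"dx": -0.5,"dy": -0.02,"wz": 0.08},{"dx": -0.75,"dy": -0.04,"wz": 0.12},{"dx": -1,"dy": -0.08,"wz": 0.15},{"dx": -1,"dy": -0.08,"wz": 0.18}])

```text
schema error: expected keys dx, dy, dz, wx, wy, wz, fingers
```

```bash
cat >> h.py <<'E'
O=np.array([.4867,.0025]);TH=np.radians(6.48)
EX=np.array([np.sin(TH),-np.cos(TH)]);EY=np.array([np.cos(TH),np.sin(TH)])
def go(x,y,z):
    s=read_state();q=s['ee_rot'];M=R.from_quat([q[1],q[2],q[3],q[0]]).as_matrix()
    W=np.c_[np.r_[-EX,0],np.r_[EY,0],[0,0,-1]]
    print('d/0.15',np.round(M.T@(np.array([x,y,z])-s['tool_pos'])/.15,3),'w/pi',np.round(R.from_matrix(M.T@W).as_rotvec()/np.pi,3))
    r=s['tool_pos'][:2]-O;print('t',round(s['time_s'],2),'lane',np.round([r@EX,r@EY,s['tool_pos'][2]],4),'pos',np.round(s['tool_pos'],4),'F',np.round(s['contact_force'],1),'w',round(s['width'],3),'g',round(s['grasp_force'],1))
def L(x,y):return O+x*EX+y*EY
E
python3 -c "
from h import *
go(.506,.316,.2)"
```

```text
d/0.15 [-2.438 -0.191  0.693] w/pi [0.    0.    0.352]
t 0.6 lane [-0.4991 -0.2593  0.3039] pos [0.1728 0.4692 0.3039] F [ 0.1  0.1 -0.3] w 0.998 g 0.0
```

apply_moves(moves=[{"dx": -0.25,"dy": 0,"dz": 0,"wx": 0,"wy": 0,"wz": 0.04,"fingers": 1},{"dx": -0.5,"dy": -0.02,"dz": 0,"wx": 0,"wy": 0,"wz": 0.08,"fingers": 1},{"dx": -0.75,"dy": -0.04,"dz": 0,"wx": 0,"wy": 0,"wz": 0.12,"fingers": 1},{"dx": -1,"dy": -0.08,"dz": 0.1,"wx": 0,"wy": 0,"wz": 0.15,"fingers": 1},{"dx": -1,"dy": -0.08,"dz": 0.1,"wx": 0,"wy": 0,"wz": 0.18,"fingers": 1}])

```text
time_s: 1.02
tool_pos: [0.3138, 0.4027, 0.287]
ee_rot: [0.001, 0.449, 0.894, -0.001]
contact_force: [-0.7, 0.2, -0.4]
width: 1.002
grasp_force: 0.0
```

```bash
python3 -c "
from h import *
go(.506,.316,.2)"
```

```text
d/0.15 [-1.227  0.682  0.583] w/pi [-0.     0.001  0.168]
t 1.02 lane [-0.4171 -0.1266  0.287 ] pos [0.3138 0.4027 0.287 ] F [-0.7  0.2 -0.4] w 1.002 g 0.0
```

apply_moves(moves=[{"dx": -0.25,"dy": 0.1,"dz": 0,"wx": 0,"wy": 0,"wz": 0.04,"fingers": 1},{"dx": -0.45,"dy": 0.25,"dz": 0.1,"wx": 0,"wy": 0,"wz": 0.08,"fingers": 1},{"dx": -0.7,"dy": 0.4,"dz": 0.2,"wx": 0,"wy": 0,"wz": 0.12,"fingers": 1},{"dx": -0.9,"dy": 0.55,"dz": 0.3,"wx": 0,"wy": 0,"wz": 0.155,"fingers": 1},{"dx": -1,"dy": 0.6,"dz": 0.3,"wx": 0,"wy": 0,"wz": 0.165,"fingers": 1}])

```text
time_s: 1.43
tool_pos: [0.4747, 0.3394, 0.2407]
ee_rot: [0.0, 0.661, 0.751, -0.002]
contact_force: [-0.1, 0.5, 0.2]
width: 0.999
grasp_force: 0.0
```

```bash
python3 -c "
from h import *
go(.506,.316,.18)"
```

```text
d/0.15 [-0.18   0.188  0.405] w/pi [-0.001  0.001  0.004]
t 1.43 lane [-0.3361  0.0261  0.2407] pos [0.4747 0.3394 0.2407] F [-0.1  0.5  0.2] w 0.999 g 0.0
```

apply_moves(moves=[{"dx": -0.16,"dy": 0.17,"dz": 0.1,"wx": 0,"wy": 0,"wz": 0.003,"fingers": 1},{"dx": -0.16,"dy": 0.17,"dz": 0.3,"wx": 0,"wy": 0,"wz": 0.003,"fingers": 1},{"dx": -0.16,"dy": 0.17,"dz": 0.4,"wx": 0,"wy": 0,"wz": 0.003,"fingers": 1},{"dx": -0.16,"dy": 0.17,"dz": 0.4,"wx": 0,"wy": 0,"wz": 0.003,"fingers": 1}])

```text
time_s: 1.77
tool_pos: [0.499, 0.3191, 0.1794]
ee_rot: [-0.001, 0.662, 0.749, -0.004]
contact_force: [0.3, -0.7, 0.2]
width: 1.0
grasp_force: 0.0
```

```bash
python3 -c "
from h import *
go(.506,.316,.09)
im,d=read_camera('side');np.save('side1.npy',d)
P=cloud('side',d)
# side-view estimate of lid top near the jar, tips
m=(np.abs(P[...,2]-.062)<.004)&(np.hypot(P[...,0]-.506,P[...,1]-.316)<.036)
q=P[m];print(len(q),cv2.minEnclosingCircle(q[:,:2].astype(np.float32)))
cv2.imwrite('pics/side1.png',cv2.resize(im[60:260,130:390,::-1],None,fx=3,fy=3))
"
```

```text
d/0.15 [-0.024  0.048  0.596] w/pi [-0.002  0.001  0.003]
t 1.77 lane [-0.3132  0.048   0.1794] pos [0.499  0.3191 0.1794] F [ 0.3 -0.7  0.2] w 1.0 g 0.0
282 ((0.5046043395996094, 0.3152844309806824), 0.027901388704776764)
```

View pics/side1.png

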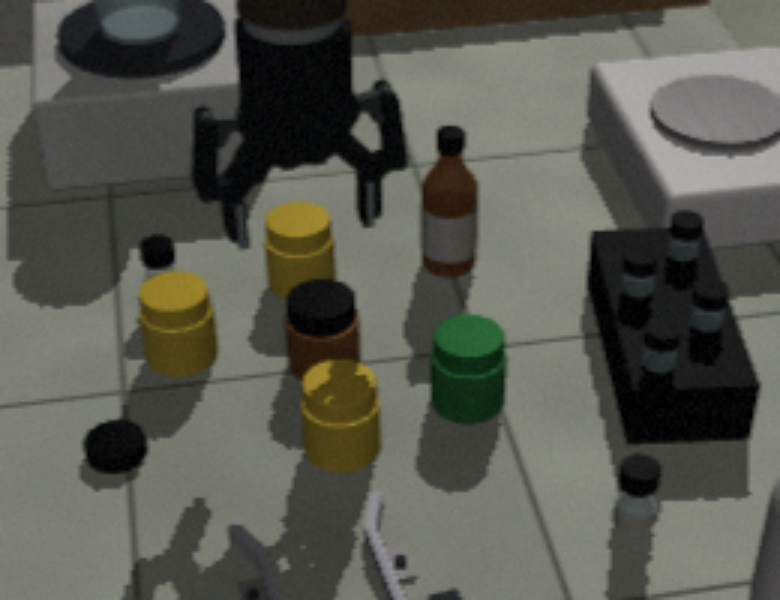

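The side crop shows the open fingers above the black-lidded jar at (320,320), one on either side along world x. The path down is free.

apply_moves(moves=[{"dx": -0.02,"dy": 0.04,"dz": 0.0,"wx": 0.0,"wy": 0,"wz": 0.003,"fingers": 1},{"dx": -0.02,"dy": 0.04,"dz": 0.15,"wx": 0.0,"wy": 0,"wz": 0.003,"fingers": 1},{"dx": -0.02,"dy": 0.04,"dz": 0.3,"wx": 0.0,"wy": 0,"wz": 0.003,"fingers": 1},{"dx": -0.02,"dy": 0.04,"dz": 0.3,"wx": 0,"wy": 0,"wz": 0.003,"fingers": 1}])

```text
time_s: 2.15
tool_pos: [0.5057, 0.3185, 0.1369]
ee_rot: [-0.0, 0.665, 0.747, -0.002]
contact_force: [-0.3, -1.6, -1.4]
width: 0.998
grasp_force: 0.0
```

```bash
python3 -c "
from h import *
go(.506,.316,.09)"
```

```text
d/0.15 [-0.016  0.001  0.313] w/pi [-0.001  0.001  0.001]
t 2.15 lane [-0.3119  0.0546  0.1369] pos [0.5057 0.3185 0.1369] F [-0.3 -1.6 -1.4] w 0.998 g 0.0
```

apply_moves(moves=[{"dx": -0.01,"dy": 0,"dz": 0.12,"wx": 0.0,"wy": 0,"wz": 0.001,"fingers": 1},{"dx": -0.01,"dy": 0.0,"dz": 0.24,"wx": 0.0,"wy": 0,"wz": 0.001,"fingers": 1},{"dx": -0.01,"dy": 0.0,"dz": 0.31,"wx": 0.0,"wy": 0,"wz": 0.001,"fingers": 1},{"dx": -0.01,"dy": 0,"dz": 0.31,"wx": 0,"wy": 0,"wz": 0.001,"fingers": 1},{"dx": -0.01,"dy": 0,"dz": 0.31,"wx": 0,"wy": 0,"wz": 0.001,"fingers": 0.7}])

```text
time_s: 2.57
tool_pos: [0.5072, 0.3179, 0.0933]
ee_rot: [0.0, 0.666, 0.746, 0.0]
contact_force: [-0.4, 0.8, 0.3]
width: 0.883
grasp_force: 0.0
```

apply_moves(moves=[{"dx": 0,"dy": 0,"dz": 0,"wx": 0,"wy": 0,"wz": 0,"fingers": 0.5},{"dx": 0,"dy": 0,"dz": 0,"wx": 0,"wy": 0,"wz": 0,"fingers": 0.5},{"dx": 0,"dy": 0,"dz": 0,"wx": 0,"wy": 0,"wz": 0,"fingers": 0.5},{"dx": 0,"dy": 0,"dz": 0,"wx": 0,"wy": 0,"wz": 0,"fingers": 0.5},{"dx": 0,"dy": 0,"dz": 0,"wx": 0,"wy": 0,"wz": 0,"fingers": 0.5}])

```text
time_s: 2.98
tool_pos: [0.508, 0.3182, 0.0946]
ee_rot: [0.0, 0.666, 0.746, 0.002]
contact_force: [-0.7, -0.2, 6.5]
width: 0.631
grasp_force: 64.2
```

```bash
python3 -c "
from h import *
go(*L(-.08,0),.12)"
```

```text
d/0.15 [-1.542 -0.377 -0.173] w/pi [ 0.001 -0.001 -0.   ]
t 2.98 lane [-0.3113  0.0568  0.0946] pos [0.508  0.3182 0.0946] F [-0.7 -0.2  6.5] w 0.631 g 64.2
```

apply_moves(moves=[{"dx": 0,"dy": 0,"dz": -0.1,"wx": 0,"wy": 0,"wz": 0,"fingers": 0.5},{"dx": 0,"dy": 0,"dz": -0.25,"wx": 0,"wy": 0,"wz": 0,"fingers": 0.5},{"dx": 0,"dy": 0,"dz": -0.4,"wx": 0,"wy": 0,"wz": 0,"fingers": 0.5},{"dx": 0,"dy": 0,"dz": -0.55,"wx": 0,"wy": 0,"wz": 0,"fingers": 0.5},{"dx": 0,"dy": 0,"dz": -0.65,"wx": 0,"wy": 0,"wz": 0,"fingers": 0.5}])

```text
time_s: 3.4
tool_pos: [0.5074, 0.3177, 0.1922]
ee_rot: [0.0, 0.666, 0.746, 0.001]
contact_force: [0.2, 0.4, -3.2]
width: 0.634
grasp_force: 64.1
```

apply_moves(moves=[{"dx": -0.1,"dy": -0.05,"dz": 0,"wx": 0,"wy": 0,"wz": 0,"fingers": 0.5},{"dx": -0.3,"dy": -0.1,"dz": 0,"wx": 0,"wy": 0,"wz": 0,"fingers": 0.5},{"dx": -0.5,"dy": -0.2,"dz": 0,"wx": 0,"wy": 0,"wz": 0,"fingers": 0.5},{"dx": -0.7,"dy": -0.3,"dz": 0,"wx": 0,"wy": 0,"wz": 0,"fingers": 0.5},{"dx": -0.9,"dy": -0.38,"dz": 0,"wx": 0,"wy": 0,"wz": 0,"fingers": 0.5}])

```text
time_s: 3.82
tool_pos: [0.464, 0.1755, 0.1897]
ee_rot: [-0.0, 0.666, 0.746, -0.001]
contact_force: [0.7, 0.2, -2.4]
width: 0.632
grasp_force: 64.2
```

apply_moves(moves=[{"dx": -0.2,"dy": 0,"dz": 0,"wx": 0,"wy": 0,"wz": 0,"fingers": 0.5},{"dx": -0.4,"dy": 0,"dz": 0,"wx": 0,"wy": 0,"wz": 0,"fingers": 0.5},{"dx": -0.56,"dy": 0,"dz": 0,"wx": 0,"wy": 0,"wz": 0,"fingers": 0.5},{"dx": -0.63,"dy": 0,"dz": 0,"wx": 0,"wy": 0,"wz": 0,"fingers": 0.5},{"dx": -0.63,"dy": 0,"dz": 0,"wx": 0,"wy": 0,"wz": 0,"fingers": 0.5}])

```text
time_s: 4.23
tool_pos: [0.4759, 0.0809, 0.19]
ee_rot: [0.0, 0.668, 0.744, -0.0]
contact_force: [-1.1, 0.2, -2.4]
width: 0.632
grasp_force: 64.2
```

```bash
python3 -c "
from h import *
go(*L(-.08,0),.096)
im,d=read_camera('top');cv2.imwrite('pics/top2.png',cv2.resize(im[150:300,230:430,::-1],None,fx=4,fy=4))
im,d=read_camera('side');cv2.imwrite('pics/side2.png',cv2.resize(im[120:320,150:410,::-1],None,fx=3,fy=3))
"
```

```text
d/0.15 [0.006 0.013 0.627] w/pi [-0.     0.    -0.002]
t 4.23 lane [-0.0791 -0.0019  0.19  ] pos [0.4759 0.0809 0.19  ] F [-1.1  0.2 -2.4] w 0.632 g 64.2
```

View pics/side2.png

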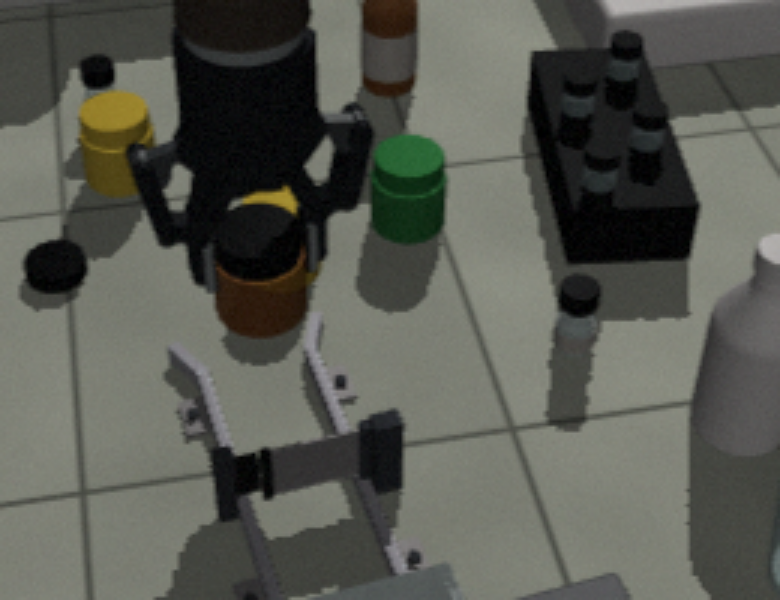

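The jar hangs upright with its centre at about (262,265) in the crop, over the mouth and in line with the lane. The fingertips are at mid-glass, so they will clear the rails.

apply_moves(moves=[{"dx": 0,"dy": 0.012,"dz": 0.1,"wx": 0,"wy": 0,"wz": 0,"fingers": 0.5},{"dx": 0,"dy": 0.012,"dz": 0.2,"wx": 0,"wy": 0,"wz": 0,"fingers": 0.5},{"dx": 0,"dy": 0.012,"dz": 0.3,"wx": 0,"wy": 0,"wz": 0,"fingers": 0.5},{"dx": 0,"dy": 0.012,"dz": 0.4,"wx": 0,"wy": 0,"wz": 0,"fingers": 0.5},{"dx": 0,"dy": 0.012,"dz": 0.45,"wx": 0,"wy": 0,"wz": 0,"fingers": 0.5}])

```text
time_s: 4.75
tool_pos: [0.4767, 0.0846, 0.1207]
ee_rot: [-0.001, 0.666, 0.746, -0.001]
contact_force: [-0.8, 0.1, -2.9]
width: 0.635
grasp_force: 64.2
```

```bash
python3 -c "
from h import *
go(*L(-.08,0),.096)"
```

```text
d/0.15 [-0.018  0.005  0.164] w/pi [-0.001 -0.     0.   ]
t 4.75 lane [-0.0827 -0.0007  0.1207] pos [0.4767 0.0846 0.1207] F [-0.8  0.1 -2.9] w 0.635 g 64.2
```

apply_moves(moves=[{"dx": 0,"dy": 0.004,"dz": 0.06,"wx": 0,"wy": 0,"wz": 0,"fingers": 0.5},{"dx": 0,"dy": 0.004,"dz": 0.1,"wx": 0,"wy": 0,"wz": 0,"fingers": 0.5},{"dx": 0,"dy": 0.004,"dz": 0.14,"wx": 0,"wy": 0,"wz": 0,"fingers": 0.5},{"dx": 0,"dy": 0.004,"dz": 0.155,"wx": 0,"wy": 0,"wz": 0,"fingers": 0.5},{"dx": 0,"dy": 0.004,"dz": 0.16,"wx": 0,"wy": 0,"wz": 0,"fingers": 0.5}])

```text
time_s: 5.17
tool_pos: [0.4783, 0.0834, 0.0982]
ee_rot: [-0.0, 0.666, 0.746, -0.0]
contact_force: [-0.1, 1.1, -3.5]
width: 0.634
grasp_force: 64.2
```

```bash
python3 -c "
from h import *
go(*L(-.08,0),.0945)"
```

```text
d/0.15 [-0.009 -0.005  0.024] w/pi [-0. -0. -0.]
t 5.17 lane [-0.0813  0.0008  0.0982] pos [0.4783 0.0834 0.0982] F [-0.1  1.1 -3.5] w 0.634 g 64.2
```

apply_moves(moves=[{"dx": 0,"dy": 0,"dz": 0.01,"wx": 0,"wy": 0,"wz": 0,"fingers": 0.5},{"dx": 0,"dy": 0,"dz": 0.02,"wx": 0,"wy": 0,"wz": 0,"fingers": 0.5},{"dx": 0,"dy": 0,"dz": 0.022,"wx": 0,"wy": 0,"wz": 0,"fingers": 0.5},{"dx": 0,"dy": 0,"dz": 0.024,"wx": 0,"wy": 0,"wz": 0,"fingers": 0.5}])

```text
time_s: 5.5
tool_pos: [0.4785, 0.0833, 0.095]
ee_rot: [0.0, 0.666, 0.746, 0.0]
contact_force: [-0.6, 0.5, -2.0]
width: 0.634
grasp_force: 64.2
```

apply_moves(moves=[{"dx": 0,"dy": 0,"dz": 0.008,"wx": 0,"wy": 0,"wz": 0,"fingers": 0.5},{"dx": 0,"dy": 0,"dz": 0.008,"wx": 0,"wy": 0,"wz": 0,"fingers": 0.7},{"dx": 0,"dy": 0,"dz": 0.008,"wx": 0,"wy": 0,"wz": 0,"fingers": 0.8},{"dx": 0,"dy": 0,"dz": 0.008,"wx": 0,"wy": 0,"wz": 0,"fingers": 0.9},{"dx": 0,"dy": 0,"dz": 0.008,"wx": 0,"wy": 0,"wz": 0,"fingers": 1}])

```text
time_s: 5.92
tool_pos: [0.4786, 0.0833, 0.0939]
ee_rot: [0.0, 0.666, 0.746, 0.0]
contact_force: [0.1, -0.9, 0.6]
width: 1.0
grasp_force: 0.0
```

apply_moves(moves=[{"dx": 0,"dy": 0,"dz": 0,"wx": 0,"wy": 0,"wz": 0,"fingers": 1},{"dx": 0,"dy": 0,"dz": -0.1,"wx": 0,"wy": 0,"wz": 0,"fingers": 1},{"dx": 0,"dy": 0,"dz": -0.2,"wx": 0,"wy": 0,"wz": 0,"fingers": 1},{"dx": 0,"dy": 0,"dz": -0.35,"wx": 0,"wy": 0,"wz": 0,"fingers": 1},{"dx": 0,"dy": 0,"dz": -0.5,"wx": 0,"wy": 0,"wz": 0,"fingers": 1}])

```text
time_s: 6.33
tool_pos: [0.4778, 0.0832, 0.1689]
ee_rot: [-0.001, 0.666, 0.746, -0.001]
contact_force: [0.6, 0.5, -0.2]
width: 1.002
grasp_force: 0.0
```

apply_moves(moves=[{"dx": 0.1,"dy": 0,"dz": 0,"wx": 0,"wy": 0,"wz": 0,"fingers": 0.5},{"dx": 0.3,"dy": 0,"dz": 0,"wx": 0,"wy": 0,"wz": 0,"fingers": 0.3},{"dx": 0.4,"dy": 0,"dz": 0,"wx": 0,"wy": 0,"wz": 0,"fingers": 0.22},{"dx": 0.4,"dy": 0,"dz": 0,"wx": 0,"wy": 0,"wz": 0,"fingers": 0.22},{"dx": 0.4,"dy": 0,"dz": 0,"wx": 0,"wy": 0,"wz": 0,"fingers": 0.22}])

```text
time_s: 6.75
tool_pos: [0.4715, 0.1434, 0.1686]
ee_rot: [0.0, 0.666, 0.746, -0.0]
contact_force: [0.0, -0.3, 0.4]
width: 0.301
grasp_force: 0.0
```

```bash
python3 -c "
from h import *
go(*L(-.15,0),.1)
im,d=read_camera('side');cv2.imwrite('pics/side3.png',cv2.resize(im[120:320,150:410,::-1],None,fx=3,fy=3))
P=cloud('side',d)
c=np.r_[L(-.08,0)]
m=(np.abs(P[...,2]-.062)<.003)&(np.hypot(P[...,0]-c[0],P[...,1]-c[1])<.04)
q=P[m];cc,r=cv2.minEnclosingCircle(q[:,:2].astype(np.float32));v=np.array(cc)-O;print('jar',len(q),r,v@EX,v@EY)
im,d=read_camera('top');P=cloud('top',d)
m=(np.abs(P[...,2]-.062)<.003)&(np.hypot(P[...,0]-c[0],P[...,1]-c[1])<.04)
q=P[m]
if len(q): cc,r=cv2.minEnclosingCircle(q[:,:2].astype(np.float32));v=np.array(cc)-O;print('jar',len(q),r,v@EX,v@EY)
"
```

```text
d/0.15 [ 0.055 -0.005  0.457] w/pi [-0.  0.  0.]
t 6.75 lane [-0.1418  0.0008  0.1686] pos [0.4715 0.1434 0.1686] F [ 0.  -0.3  0.4] w 0.301 g 0.0
jar 432 0.026471519842743874 -0.07817695176328138 -0.001273185358050291
```

View pics/side3.png

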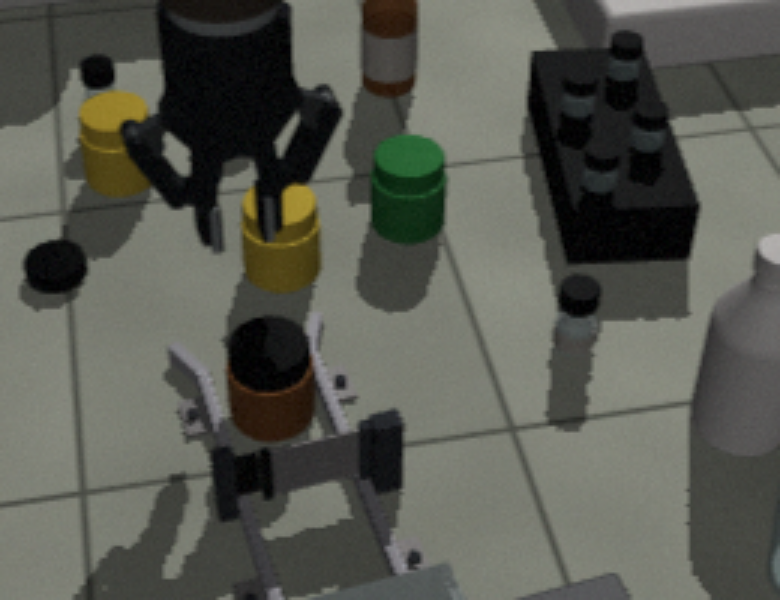

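The jar stands upright in the mouth, between the rails, at (270,378) in the crop. Its measured lane x is -0.078 and y about -0.001. Next I check how far the gripper's linkage hangs below the TCP, since it must pass the posts and the hood.

```bash
python3 -c "
from h import *
s=read_state();t=s['tool_pos']
im,d=read_camera('side');P=cloud('side',d).reshape(-1,3)
r=P-t; X=r[:,:2]@EX;Y=r[:,:2]@EY;Z=r[:,2]
for z in np.arange(-.08,.04,.01):
    m=(np.abs(X)<.06)&(np.abs(Y)<.1)&(Z>z)&(Z<=z+.01)&(P[:,2]>.068)
    if m.sum()>3: print(round(z,2),m.sum(),'X',np.round(np.percentile(X[m],[1,99]),3),'Y',np.round(np.percentile(Y[m],[1,99]),3))
"
```

```text
-0.07 44 X [-0.008  0.012] Y [-0.024  0.02 ]
-0.06 67 X [-0.006  0.012] Y [-0.024  0.021]
-0.05 79 X [-0.008  0.013] Y [-0.025  0.021]
-0.04 65 X [-0.01   0.013] Y [-0.027  0.022]
-0.03 135 X [-0.008  0.015] Y [-0.041  0.039]
-0.02 226 X [-0.012  0.014] Y [-0.046  0.043]
-0.01 162 X [-0.013  0.018] Y [-0.051  0.049]
-0.0 202 X [-0.009  0.019] Y [-0.058  0.054]
0.01 248 X [0.002 0.018] Y [-0.062  0.059]
0.02 370 X [-0.011  0.021] Y [-0.065  0.061]
0.03 298 X [-0.004  0.022] Y [-0.05   0.046]
```

apply_moves(moves=[{"dx": 0,"dy": -0.005,"dz": 0.15,"wx": 0,"wy": 0,"wz": 0,"fingers": 0.22},{"dx": 0,"dy": -0.005,"dz": 0.3,"wx": 0,"wy": 0,"wz": 0,"fingers": 0.22},{"dx": 0,"dy": -0.005,"dz": 0.42,"wx": 0,"wy": 0,"wz": 0,"fingers": 0.22},{"dx": 0,"dy": -0.005,"dz": 0.47,"wx": 0,"wy": 0,"wz": 0,"fingers": 0.22},{"dx": 0,"dy": -0.005,"dz": 0.47,"wx": 0,"wy": 0,"wz": 0,"fingers": 0.22}])

```text
time_s: 7.32
tool_pos: [0.4695, 0.1417, 0.0962]
ee_rot: [-0.001, 0.667, 0.745, -0.002]
contact_force: [-0.7, 0.5, -0.6]
width: 0.219
grasp_force: 0.0
```

```bash
python3 -c "
from h import *
go(*L(-.10,0),.097)"
```

```text
d/0.15 [-0.268  0.01  -0.005] w/pi [-0.001  0.    -0.001]
t 7.32 lane [-0.1402 -0.0014  0.0962] pos [0.4695 0.1417 0.0962] F [-0.7  0.5 -0.6] w 0.219 g 0.0
```

apply_moves(moves=[{"dx": -0.05,"dy": 0.01,"dz": 0,"wx": 0,"wy": 0,"wz": 0,"fingers": 0.22},{"dx": -0.1,"dy": 0.01,"dz": 0,"wx": 0,"wy": 0,"wz": 0,"fingers": 0.22},{"dx": -0.14,"dy": 0.01,"dz": 0,"wx": 0,"wy": 0,"wz": 0,"fingers": 0.22},{"dx": -0.17,"dy": 0.01,"dz": 0,"wx": 0,"wy": 0,"wz": 0,"fingers": 0.22},{"dx": -0.2,"dy": 0.01,"dz": 0,"wx": 0,"wy": 0,"wz": 0,"fingers": 0.22}])

```text
time_s: 7.73
tool_pos: [0.4763, 0.1132, 0.0991]
ee_rot: [-0.0, 0.667, 0.745, 0.001]
contact_force: [-1.7, 2.8, 3.2]
width: 0.221
grasp_force: 1.8
```

apply_moves(moves=[{"dx": -0.03,"dy": 0,"dz": 0,"wx": 0,"wy": 0,"wz": 0,"fingers": 0.22},{"dx": -0.06,"dy": 0,"dz": 0,"wx": 0,"wy": 0,"wz": 0,"fingers": 0.22},{"dx": -0.09,"dy": 0,"dz": 0,"wx": 0,"wy": 0,"wz": 0,"fingers": 0.22},{"dx": -0.12,"dy": 0,"dz": 0,"wx": 0,"wy": 0,"wz": 0,"fingers": 0.22},{"dx": -0.15,"dy": 0,"dz": 0,"wx": 0,"wy": 0,"wz": 0,"fingers": 0.22}])

```text
time_s: 8.15
tool_pos: [0.4788, 0.0909, 0.0985]
ee_rot: [0.0, 0.666, 0.746, 0.001]
contact_force: [-0.7, 4.6, 4.1]
width: 0.216
grasp_force: 2.5
```

```bash
cat >> h.py <<'E'
def jar(x):
    c=L(x,0)
    for n in('side','top'):
        im,d=read_camera(n);P=cloud(n,d)
        lx=(P[...,:2]-O)@EX;ly=(P[...,:2]-O)@EY
        m=(np.abs(P[...,2]-.062)<.003)&(np.hypot(lx-x,ly)<.04)&(im.max(-1)<200)
        q=np.c_[lx[m],ly[m]].astype(np.float32)
        if len(q)>30: print(n,len(q),'x',np.round(np.percentile(q[:,0],[1,99]),4),'circ',np.round(cv2.minEnclosingCircle(q)[0],4),round(cv2.minEnclosingCircle(q)[1],4))
    return im
E
python3 -c "
from h import *
go(*L(-.05,0),.097);jar(-.05)"
```

```text
d/0.15 [-0.258 -0.014  0.01 ] w/pi [ 0. -0. -0.]
t 8.15 lane [-0.0887  0.0021  0.0985] pos [0.4788 0.0909 0.0985] F [-0.7  4.6  4.1] w 0.216 g 2.5
side 492 x [-0.0821 -0.0268] circ [-0.0578  0.0001] 0.0327
```

```bash
cat >> h.py <<'E'
def lid(x):
    im,d=read_camera('side');P=cloud('side',d)
    lx=(P[...,:2]-O)@EX;ly=(P[...,:2]-O)@EY;z=P[...,2]
    m=(lx>x-.005)&(lx<x+.022)&(np.abs(ly)<.018)&(z>.055)&(z<.08)
    A=np.c_[lx[m]-x,ly[m],np.ones(m.sum())];c=np.linalg.lstsq(A,z[m],rcond=None)[0]
    m2=(np.abs(ly)<.012)&(z>.055)&(z<.07)&(lx>x-.03)&(lx<x+.06)
    print('lid n',m.sum(),'slope x,y,z',np.round(c,3),'front edge x',np.round(np.percentile(lx[m2],[95,99]),4))
    return im
E
python3 -c "
from h import *
im=lid(-.055);cv2.imwrite('pics/side4.png',cv2.resize(im[120:320,150:410,::-1],None,fx=3,fy=3))
go(*L(-.05,0),.097)"
```

```text
lid n 218 slope x,y,z [-0.007 -0.002  0.063] front edge x [0.0026 0.0039]
d/0.15 [-0.253 -0.012  0.007] w/pi [ 0.     0.    -0.001]
t 8.3 lane [-0.0879  0.0018  0.098 ] pos [0.4786 0.0901 0.098 ] F [1.8 1.2 1.2] w 0.219 g 0.8
```

View pics/side4.png

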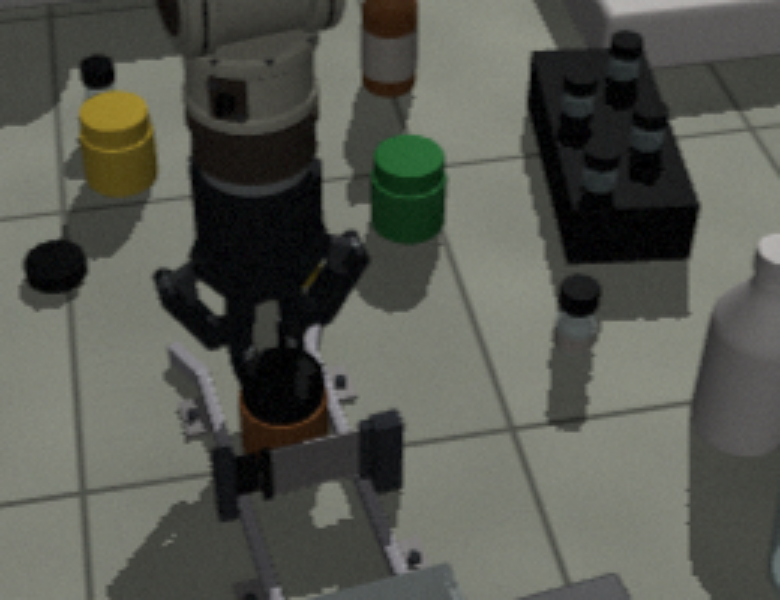

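The crop shows the jar upright in the lane at (283,400), with the fingers behind it and the gate in front. The lid slope is about 0. I keep pushing.

apply_moves(moves=[{"dx": -0.03,"dy": -0.003,"dz": 0,"wx": 0,"wy": 0,"wz": 0,"fingers": 0.22},{"dx": -0.06,"dy": -0.006,"dz": 0,"wx": 0,"wy": 0,"wz": 0,"fingers": 0.22},{"dx": -0.09,"dy": -0.008,"dz": 0,"wx": 0,"wy": 0,"wz": 0,"fingers": 0.22},{"dx": -0.12,"dy": -0.01,"dz": 0,"wx": 0,"wy": 0,"wz": 0,"fingers": 0.22},{"dx": -0.15,"dy": -0.01,"dz": 0,"wx": 0,"wy": 0,"wz": 0,"fingers": 0.22}])

```text
time_s: 8.72
tool_pos: [0.4789, 0.0678, 0.0979]
ee_rot: [-0.0, 0.666, 0.746, -0.0]
contact_force: [-1.2, 3.8, 2.8]
width: 0.22
grasp_force: 1.8
```

apply_moves(moves=[{"dx": -0.03,"dy": 0,"dz": 0,"wx": 0,"wy": 0,"wz": 0,"fingers": 0.22},{"dx": -0.06,"dy": 0,"dz": 0,"wx": 0,"wy": 0,"wz": 0,"fingers": 0.22},{"dx": -0.09,"dy": 0,"dz": 0,"wx": 0,"wy": 0,"wz": 0,"fingers": 0.22},{"dx": -0.12,"dy": 0,"dz": 0,"wx": 0,"wy": 0,"wz": 0,"fingers": 0.22},{"dx": -0.15,"dy": 0,"dz": 0,"wx": 0,"wy": 0,"wz": 0,"fingers": 0.22}])

```text
time_s: 9.13
tool_pos: [0.4813, 0.0466, 0.098]
ee_rot: [-0.002, 0.666, 0.746, 0.001]
contact_force: [-1.4, 8.7, 2.7]
width: 0.22
grasp_force: 4.1
```

```bash
python3 -c "
from h import *
lid(-.008)
go(*L(.05,0),.097)"
```

```text
lid n 245 slope x,y,z [-0.034 -0.009  0.063] front edge x [0.0307 0.0377]
d/0.15 [-0.625  0.003  0.005] w/pi [-0.    -0.001 -0.   ]
t 9.18 lane [-0.0437 -0.0004  0.098 ] pos [0.4814 0.0459 0.098 ] F [-0.7  5.7  2.2] w 0.219 g 3.2
```

apply_moves(moves=[{"dx": -0.02,"dy": 0,"dz": 0,"wx": 0,"wy": 0,"wz": 0,"fingers": 0.22},{"dx": -0.04,"dy": 0,"dz": 0,"wx": 0,"wy": 0,"wz": 0,"fingers": 0.22},{"dx": -0.06,"dy": 0,"dz": 0,"wx": 0,"wy": 0,"wz": 0,"fingers": 0.22},{"dx": -0.08,"dy": 0,"dz": 0,"wx": 0,"wy": 0,"wz": 0,"fingers": 0.22},{"dx": -0.1,"dy": 0,"dz": 0,"wx": 0,"wy": 0,"wz": 0,"fingers": 0.22}])

```text
time_s: 9.6
tool_pos: [0.4827, 0.032, 0.0979]
ee_rot: [-0.002, 0.666, 0.746, 0.001]
contact_force: [-1.0, 6.3, 3.2]
width: 0.218
grasp_force: 3.6
```

apply_moves(moves=[{"dx": -0.02,"dy": 0,"dz": 0,"wx": 0,"wy": 0,"wz": 0,"fingers": 0.22},{"dx": -0.04,"dy": 0,"dz": 0,"wx": 0,"wy": 0,"wz": 0,"fingers": 0.22},{"dx": -0.06,"dy": 0,"dz": 0,"wx": 0,"wy": 0,"wz": 0,"fingers": 0.22},{"dx": -0.08,"dy": 0,"dz": 0,"wx": 0,"wy": 0,"wz": 0,"fingers": 0.22},{"dx": -0.1,"dy": 0,"dz": 0,"wx": 0,"wy": 0,"wz": 0,"fingers": 0.22}])

```text
time_s: 10.02
tool_pos: [0.4838, 0.0168, 0.0978]
ee_rot: [-0.002, 0.666, 0.746, 0.0]
contact_force: [-2.0, 7.3, 4.4]
width: 0.217
grasp_force: 3.8
```

```bash
python3 -c "
from h import *
lid(.023)
go(*L(.05,0),.097)"
```

```text
lid n 263 slope x,y,z [-0.027 -0.001  0.063] front edge x [0.0473 0.0484]
d/0.15 [-0.427  0.009  0.004] w/pi [-0.001 -0.001 -0.   ]
t 10.07 lane [-0.014  -0.0012  0.0978] pos [0.4839 0.0163 0.0978] F [-2.2  6.3  3.8] w 0.22 g 3.4
```

apply_moves(moves=[{"dx": -0.02,"dy": 0.002,"dz": 0,"wx": 0,"wy": 0,"wz": 0,"fingers": 0.22},{"dx": -0.04,"dy": 0.004,"dz": 0,"wx": 0,"wy": 0,"wz": 0,"fingers": 0.22},{"dx": -0.06,"dy": 0.006,"dz": 0,"wx": 0,"wy": 0,"wz": 0,"fingers": 0.22},{"dx": -0.08,"dy": 0.006,"dz": 0,"wx": 0,"wy": 0,"wz": 0,"fingers": 0.22},{"dx": -0.1,"dy": 0.006,"dz": 0,"wx": 0,"wy": 0,"wz": 0,"fingers": 0.22}])

```text
time_s: 10.48
tool_pos: [0.4863, 0.0018, 0.0978]
ee_rot: [-0.002, 0.666, 0.746, -0.0]
contact_force: [-2.4, 6.1, 3.8]
width: 0.224
grasp_force: 3.5
```

apply_moves(moves=[{"dx": -0.02,"dy": 0,"dz": 0,"wx": 0,"wy": 0,"wz": 0,"fingers": 0.22},{"dx": -0.04,"dy": 0,"dz": 0,"wx": 0,"wy": 0,"wz": 0,"fingers": 0.22},{"dx": -0.06,"dy": 0,"dz": 0,"wx": 0,"wy": 0,"wz": 0,"fingers": 0.22},{"dx": -0.08,"dy": 0,"dz": 0,"wx": 0,"wy": 0,"wz": 0,"fingers": 0.22},{"dx": -0.1,"dy": 0,"dz": 0,"wx": 0,"wy": 0,"wz": 0,"fingers": 0.22}])

```text
time_s: 10.9
tool_pos: [0.488, -0.0133, 0.0978]
ee_rot: [-0.002, 0.666, 0.746, -0.0]
contact_force: [-1.9, 5.7, 4.2]
width: 0.221
grasp_force: 3.2
```

apply_moves(moves=[{"dx": -0.02,"dy": 0,"dz": 0,"wx": 0,"wy": 0,"wz": 0,"fingers": 0.22},{"dx": -0.04,"dy": 0,"dz": 0,"wx": 0,"wy": 0,"wz": 0,"fingers": 0.22},{"dx": -0.06,"dy": 0,"dz": 0,"wx": 0,"wy": 0,"wz": 0,"fingers": 0.22},{"dx": -0.08,"dy": 0,"dz": 0,"wx": 0,"wy": 0,"wz": 0,"fingers": 0.22},{"dx": -0.1,"dy": 0,"dz": 0,"wx": 0,"wy": 0,"wz": 0,"fingers": 0.22}])

```text
time_s: 11.32
tool_pos: [0.4898, -0.0284, 0.0978]
ee_rot: [-0.001, 0.666, 0.746, -0.001]
contact_force: [-1.9, 5.7, 4.5]
width: 0.222
grasp_force: 2.8
```

```bash
python3 -c "
from h import *
lid(.067)
go(*L(.055,0),.097)"
```

```text
lid n 292 slope x,y,z [-0.024 -0.003  0.063] front edge x [0.0927 0.0934]
d/0.15 [-0.156  0.003  0.005] w/pi [-0.001 -0.    -0.   ]
t 11.37 lane [ 0.0317 -0.0004  0.0977] pos [ 0.4899 -0.029   0.0977] F [-1.5  4.6  3.5] w 0.222 g 2.4
```

apply_moves(moves=[{"dx": -0.02,"dy": 0,"dz": 0,"wx": 0,"wy": 0,"wz": 0,"fingers": 0.22},{"dx": -0.04,"dy": 0,"dz": 0,"wx": 0,"wy": 0,"wz": 0,"fingers": 0.22},{"dx": -0.06,"dy": 0,"dz": 0,"wx": 0,"wy": 0,"wz": 0,"fingers": 0.22},{"dx": -0.08,"dy": 0,"dz": 0,"wx": 0,"wy": 0,"wz": 0,"fingers": 0.22},{"dx": -0.1,"dy": 0,"dz": 0,"wx": 0,"wy": 0,"wz": 0,"fingers": 0.22}])

```text
time_s: 11.78
tool_pos: [0.4922, -0.0437, 0.0978]
ee_rot: [-0.001, 0.666, 0.746, -0.0]
contact_force: [-3.9, 5.2, 1.9]
width: 0.226
grasp_force: 2.8
```

apply_moves(moves=[{"dx": -0.01,"dy": 0,"dz": 0,"wx": 0,"wy": 0,"wz": 0,"fingers": 0.22},{"dx": -0.02,"dy": 0,"dz": 0,"wx": 0,"wy": 0,"wz": 0,"fingers": 0.22},{"dx": -0.03,"dy": 0,"dz": 0,"wx": 0,"wy": 0,"wz": 0,"fingers": 0.22},{"dx": -0.04,"dy": 0,"dz": 0,"wx": 0,"wy": 0,"wz": 0,"fingers": 0.22},{"dx": -0.05,"dy": 0,"dz": 0,"wx": 0,"wy": 0,"wz": 0,"fingers": 0.22}])

```text
time_s: 12.2
tool_pos: [0.4935, -0.051, 0.0979]
ee_rot: [-0.0, 0.666, 0.746, -0.0]
contact_force: [-1.9, 3.0, -0.1]
width: 0.213
grasp_force: 2.0
```

apply_moves(moves=[{"dx": -0.007,"dy": 0,"dz": 0,"wx": 0,"wy": 0,"wz": 0,"fingers": 0.22},{"dx": -0.014,"dy": 0,"dz": 0,"wx": 0,"wy": 0,"wz": 0,"fingers": 0.22},{"dx": -0.021,"dy": 0,"dz": 0,"wx": 0,"wy": 0,"wz": 0,"fingers": 0.22},{"dx": -0.028,"dy": 0,"dz": 0,"wx": 0,"wy": 0,"wz": 0,"fingers": 0.22}])

```text
time_s: 12.53
tool_pos: [0.4941, -0.0552, 0.098]
ee_rot: [0.0, 0.666, 0.746, -0.0]
contact_force: [-1.9, 2.4, -0.5]
width: 0.22
grasp_force: 1.7
```

apply_moves(moves=[{"dx": -0.007,"dy": 0,"dz": 0,"wx": 0,"wy": 0,"wz": 0,"fingers": 0.22},{"dx": -0.014,"dy": 0,"dz": 0,"wx": 0,"wy": 0,"wz": 0,"fingers": 0.22},{"dx": -0.021,"dy": 0,"dz": 0,"wx": 0,"wy": 0,"wz": 0,"fingers": 0.22}])

```text
time_s: 12.78
tool_pos: [0.4945, -0.0583, 0.0981]
ee_rot: [0.0, 0.666, 0.746, -0.0]
contact_force: [-1.8, 2.3, -0.0]
width: 0.219
grasp_force: 1.7
```

```bash
python3 -c "
from h import *
go(*L(.07,0),.098)
lid(.092)"
```

```text
d/0.15 [-0.058 -0.006  0.001] w/pi [-0.  0. -0.]
t 12.78 lane [0.0613 0.0009 0.0981] pos [ 0.4945 -0.0583  0.0981] F [-1.8  2.3 -0. ] w 0.219 g 1.7
lid n 263 slope x,y,z [0.026 0.007 0.062] front edge x [0.109  0.1106]
```

apply_moves(moves=[{"dx": -0.007,"dy": 0,"dz": 0,"wx": 0,"wy": 0,"wz": 0,"fingers": 0.22},{"dx": -0.014,"dy": 0,"dz": 0,"wx": 0,"wy": 0,"wz": 0,"fingers": 0.22},{"dx": -0.021,"dy": 0,"dz": 0,"wx": 0,"wy": 0,"wz": 0,"fingers": 0.22},{"dx": -0.028,"dy": 0,"dz": 0,"wx": 0,"wy": 0,"wz": 0,"fingers": 0.22},{"dx": -0.033,"dy": 0,"dz": 0,"wx": 0,"wy": 0,"wz": 0,"fingers": 0.22}])

```text
time_s: 13.25
tool_pos: [0.495, -0.0632, 0.0981]
ee_rot: [0.0, 0.666, 0.746, -0.0]
contact_force: [-2.2, 3.8, 0.1]
width: 0.221
grasp_force: 1.6
```

apply_moves(moves=[{"dx": -0.007,"dy": 0,"dz": 0,"wx": 0,"wy": 0,"wz": 0,"fingers": 0.22},{"dx": -0.014,"dy": 0,"dz": 0,"wx": 0,"wy": 0,"wz": 0,"fingers": 0.22},{"dx": -0.021,"dy": 0,"dz": 0,"wx": 0,"wy": 0,"wz": 0,"fingers": 0.22},{"dx": -0.028,"dy": 0,"dz": 0,"wx": 0,"wy": 0,"wz": 0,"fingers": 0.22}])

```text
time_s: 13.58
tool_pos: [0.4954, -0.0669, 0.0981]
ee_rot: [-0.001, 0.666, 0.746, 0.0]
contact_force: [-1.8, 5.9, 0.6]
width: 0.221
grasp_force: 3.3
```

apply_moves(moves=[{"dx": -0.006,"dy": 0,"dz": 0,"wx": 0,"wy": 0,"wz": 0,"fingers": 0.22},{"dx": -0.012,"dy": 0,"dz": 0,"wx": 0,"wy": 0,"wz": 0,"fingers": 0.22}])

```text
time_s: 13.75
tool_pos: [0.4954, -0.0673, 0.098]
ee_rot: [-0.002, 0.666, 0.746, 0.002]
contact_force: [-2.4, 10.4, 1.1]
width: 0.219
grasp_force: 5.5
```

```bash
python3 -c "
from h import *
go(*L(.07,0),.098)
"
```

```text
d/0.15 [ 0.002 -0.005  0.   ] w/pi [ 0.    -0.002  0.   ]
t 13.75 lane [0.0703 0.0008 0.098 ] pos [ 0.4954 -0.0673  0.098 ] F [-2.4 10.4  1.1] w 0.219 g 5.5
```

apply_moves(moves=[{"dx": -0.004,"dy": 0,"dz": 0,"wx": 0,"wy": 0,"wz": 0,"fingers": 0.22},{"dx": -0.008,"dy": 0,"dz": 0,"wx": 0,"wy": 0,"wz": 0,"fingers": 0.22}])

```text
time_s: 13.92
tool_pos: [0.4954, -0.0675, 0.098]
ee_rot: [-0.003, 0.666, 0.746, 0.003]
contact_force: [-2.9, 12.6, 2.6]
width: 0.219
grasp_force: 6.6
```

apply_moves(moves=[{"dx": -0.004,"dy": 0,"dz": 0,"wx": 0,"wy": 0,"wz": 0,"fingers": 0.22},{"dx": -0.008,"dy": 0,"dz": 0,"wx": 0,"wy": 0,"wz": 0,"fingers": 0.22}])

```text
time_s: 14.08
tool_pos: [0.4954, -0.0682, 0.0981]
ee_rot: [-0.003, 0.665, 0.746, 0.003]
contact_force: [-2.6, 12.8, 2.3]
width: 0.218
grasp_force: 6.7
```

```bash
python3 -c "
from h import *
go(*L(.07,0),.098)
lid(.1)"
```

```text
d/0.15 [ 0.008 -0.004  0.   ] w/pi [-0.    -0.003  0.001]
t 14.08 lane [0.0713 0.0007 0.0981] pos [ 0.4954 -0.0682  0.0981] F [-2.6 12.8  2.3] w 0.218 g 6.7
lid n 200 slope x,y,z [ 0.507 -0.009  0.062] front edge x [0.109 0.11 ]
```

apply_moves(moves=[{"dx": -0.005,"dy": 0,"dz": 0,"wx": 0,"wy": 0,"wz": 0,"fingers": 0.22},{"dx": -0.01,"dy": 0,"dz": 0,"wx": 0,"wy": 0,"wz": 0,"fingers": 0.22},{"dx": -0.013,"dy": 0,"dz": 0,"wx": 0,"wy": 0,"wz": 0,"fingers": 0.22}])

```text
time_s: 14.38
tool_pos: [0.4956, -0.0702, 0.0981]
ee_rot: [-0.003, 0.665, 0.746, 0.003]
contact_force: [-2.3, 13.1, 1.5]
width: 0.222
grasp_force: 6.6
```

The pad gives at a steady 13 N on the tool, about 2.7 mm of yielding so far. I back off a few millimetres and lift out.

apply_moves(moves=[{"dx": 0.015,"dy": 0,"dz": 0,"wx": 0,"wy": 0,"wz": 0,"fingers": 0.22},{"dx": 0.03,"dy": 0,"dz": 0,"wx": 0,"wy": 0,"wz": 0,"fingers": 0.22},{"dx": 0.045,"dy": 0,"dz": 0,"wx": 0,"wy": 0,"wz": 0,"fingers": 0.22},{"dx": 0.045,"dy": 0,"dz": 0,"wx": 0,"wy": 0,"wz": 0,"fingers": 0.22}])

```text
time_s: 14.72
tool_pos: [0.4954, -0.0672, 0.0982]
ee_rot: [0.001, 0.667, 0.745, -0.001]
contact_force: [-1.9, -1.0, -0.2]
width: 0.218
grasp_force: 0.9
```

apply_moves(moves=[{"dx": 0.005,"dy": 0,"dz": -0.04,"wx": 0,"wy": 0,"wz": 0,"fingers": 0.22},{"dx": 0.005,"dy": 0,"dz": -0.1,"wx": 0,"wy": 0,"wz": 0,"fingers": 0.22},{"dx": 0.005,"dy": 0,"dz": -0.2,"wx": 0,"wy": 0,"wz": 0,"fingers": 0.22},{"dx": 0.005,"dy": 0,"dz": -0.35,"wx": 0,"wy": 0,"wz": 0,"fingers": 0.22},{"dx": 0.005,"dy": 0,"dz": -0.5,"wx": 0,"wy": 0,"wz": 0,"fingers": 0.22}])

```text
time_s: 15.13
tool_pos: [0.496, -0.0659, 0.1748]
ee_rot: [0.0, 0.666, 0.746, 0.001]
contact_force: [-0.5, 0.2, 0.1]
width: 0.222
grasp_force: 0.0
```

apply_moves(moves=[{"dx": 0,"dy": 0,"dz": -0.2,"wx": 0,"wy": 0,"wz": 0,"fingers": 0.22},{"dx": 0.1,"dy": 0,"dz": -0.4,"wx": 0,"wy": 0,"wz": 0,"fingers": 0.22},{"dx": 0.3,"dy": 0,"dz": -0.5,"wx": 0,"wy": 0,"wz": 0,"fingers": 0.22},{"dx": 0.55,"dy": 0,"dz": -0.5,"wx": 0,"wy": 0,"wz": 0,"fingers": 0.22},{"dx": 0.8,"dy": 0,"dz": -0.5,"wx": 0,"wy": 0,"wz": 0,"fingers": 0.22}])

```text
time_s: 15.55
tool_pos: [0.4838, 0.0544, 0.2518]
ee_rot: [0.002, 0.667, 0.745, 0.003]
contact_force: [-0.5, 0.1, 0.1]
width: 0.226
grasp_force: 0.0
```

apply_moves(moves=[{"dx": 0.25,"dy": 0,"dz": 0,"wx": 0,"wy": 0,"wz": 0,"fingers": 0.22},{"dx": 0.5,"dy": 0,"dz": 0,"wx": 0,"wy": 0,"wz": 0,"fingers": 0.22},{"dx": 0.75,"dy": 0,"dz": 0,"wx": 0,"wy": 0,"wz": 0,"fingers": 0.22},{"dx": 0.9,"dy": 0,"dz": 0,"wx": 0,"wy": 0,"wz": 0,"fingers": 0.22},{"dx": 0.9,"dy": 0,"dz": 0,"wx": 0,"wy": 0,"wz": 0,"fingers": 0.22}])

```text
time_s: 15.97
tool_pos: [0.4672, 0.1921, 0.2499]
ee_rot: [0.0, 0.664, 0.748, 0.003]
contact_force: [0.4, -0.7, 0.6]
width: 0.22
grasp_force: 0.0
```

```bash
python3 -c "
from h import *
go(*L(.07,0),.098)
im=jar(.105)
cv2.imwrite('pics/top5.png',cv2.resize(im[150:300,260:460,::-1],None,fx=4,fy=4))"
```

```text
d/0.15 [-1.741 -0.026  1.006] w/pi [ 0.001 -0.001  0.002]
t 15.97 lane [-0.1906  0.002   0.2499] pos [0.4672 0.1921 0.2499] F [ 0.4 -0.7  0.6] w 0.22 g 0.0
side 320 x [0.0848 0.1105] circ [ 0.1075 -0.0005] 0.0251
top 332 x [0.0842 0.1223] circ [0.1083 0.0003] 0.0261
```

View pics/top5.png

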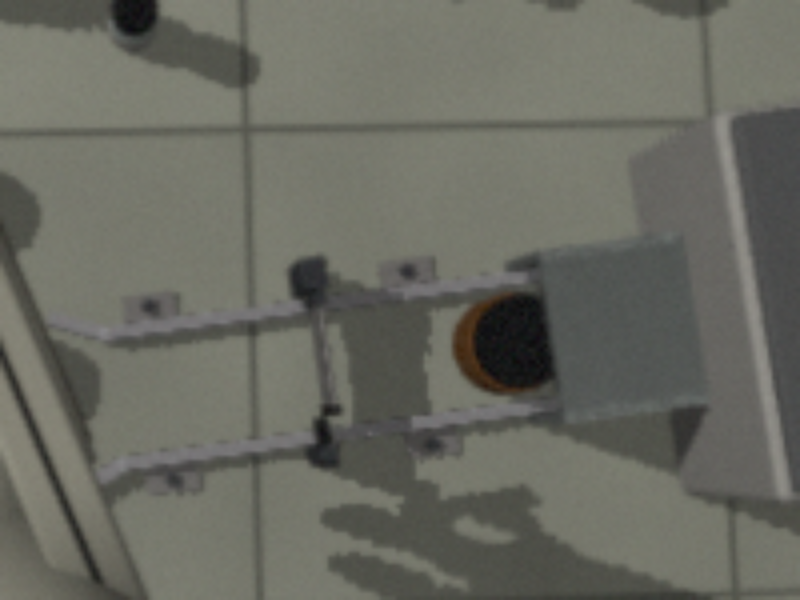

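The top crop shows the jar upright at (510,342), half under the hood at lane x of about 0.108 m, and the gate shut at (325,360). I let it settle briefly and hand in.

apply_moves(moves=[{"dx": 0,"dy": 0,"dz": 0,"wx": 0,"wy": 0,"wz": 0,"fingers": 0.22},{"dx": 0,"dy": 0,"dz": 0,"wx": 0,"wy": 0,"wz": 0,"fingers": 0.22},{"dx": 0,"dy": 0,"dz": 0,"wx": 0,"wy": 0,"wz": 0,"fingers": 0.22},{"dx": 0,"dy": 0,"dz": 0,"wx": 0,"wy": 0,"wz": 0,"fingers": 0.22},{"dx": 0,"dy": 0,"dz": 0,"wx": 0,"wy": 0,"wz": 0,"fingers": 0.22}])

```text
time_s: 16.48
tool_pos: [0.467, 0.1867, 0.2482]
ee_rot: [0.0, 0.667, 0.745, 0.0]
contact_force: [0.3, 0.8, -0.2]
width: 0.218
grasp_force: 0.0
```

```bash
python3 -c "
from workcell import *
print(sign_off())"
```

```text
the job is handed in; nothing more can be done
None
```

I handed the job in at about 16.5 s: the jar stands upright at about lane x = 108 mm, where it pushed the pad in about 3 mm; the gate looked shut in the last picture and the arm is clear, but sign-off gave no verdict.

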